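Pack the stone sample box

ROBOT

A 6-joint arm with a two-finger parallel gripper is mounted at the origin on the work surface. World frame = base frame: x ahead of the robot, y to its left, z up, the work surface at z = 0. Lengths are in m, angles in rad, forces in N, time in s.
With the tool pointing down it reaches from about 0.325 to 1 m from the base axis. Payload 5.1 kg.
Tool frame: the origin (TCP) lies where the fingers leave the gripper's body, on its centre line; the fingertips stand 73 mm ahead of it and the grasp point (between the pads) lies 54 mm ahead of it; z points along the fingers, y is the line along which they close (so a half turn about z gives the same grasp; the last joint's range is limited). The gripper opens to 85 mm and grips with 20 to 120 N. Pads are 22 mm wide; open, the fingers measure 114 mm over their backs; the gripper's body (76 mm by 85 mm) begins 54 mm behind the grasp point. The pads swing forward as they close: fully open they stand 13 mm farther back than shut.
Start: joints at [-1.258, 0.124, 1.65, -0, 1.367, -0.083], TCP at [0.251, -0.6, 0.304] pointing down, gripper open.
Joint ranges: [-2.61, 2.61], [-1.02, 2.33], [0.03, 2.71], [-1.35, 4.49], [0.32, 2.68], [-2.91, 2.91]. Speed limits (rad/s): [2.57, 2.57, 3.14, 3.14, 3.14, 3.14].

INTERFACE

Orientations are given as a unit quaternion [x, y, z, w].
In Python, from bench import arm, viewer gives the robot as it stands.
- The arm moves only by the shell command python3 -m crank 'ROWS' [FORCE]. ROWS is text: rows parted by semicolons, each of 5 numbers parted by spaces: the shift along the tool's x, y, z in mm, then the turn about the tool's z in rad, then the opening, from 0 (shut) to 1 (fully open). A call has 1 to 8 rows; each row is the pose to reach, as a shift and turn from the pose commanded when the call began, along the tool's axes at that moment; what a row does not reach only later rows make up. A row lasts 1/8 s, in which the tool goes at most 62.5 mm and 10.7 degrees, less where a joint would pass 70% of its speed; a pose out of reach is approached as far as the arm can. A call with a gripper value outside its range is refused whole. The fingers move at their own pace and stop on an object; FORCE is the grip in N (left out, the last holds). Time passes only in rows, so rows that repeat a pose let the fingers close. It gives the time, the measured TCP pose, the force, the opening and the grip force at its end, in the units of the state.
- arm.read_state(): the state, without advancing time (a new reading comes with each control period).
- viewer.read_camera(name): name is "scene" or "top"; returns a dict with "pixels" (400x640x3 uint8, blue, green, red), "fx", "fy", "cx", "cy" (pixels), "R" (3x3) and "t" (3): a world point X has camera coordinates R X + t. Camera axes: x right, y down, z forward; pixel columns grow to the right and rows downward; lengths in m; the calibration is good to about 2 mm. A picture is of the moment at which its call begins. There is no depth.
- arm.job_done(): hands the job in; it is judged then, once.
Trained networks look in a picture, given as the dict that the camera call returned (one of the last four; its "shot" number tells which), for a name from the list of things; names that differ only in an ending like _2 or _b are one class to them, and where a whole thing is asked for, a point or a joint stands for the part that bears it (a point fixed in the world has none). Each returns a list of dicts, best first, with "score" (0 to 1); they miss things now and then, are a little off and sometimes report something else, mostly with a low value. They report only what shows in the picture. A call takes as long as a camera call. They do not tell look-alikes from the thing itself.
- viewer.find_in(label, picture): "xyz" ([x, y, z] in m, in world coordinates, good to about 4 mm: the middle of the surface that is visible of it).
- viewer.silhouettes(label, picture): "region" (400x640 bool, what is visible of it).
- viewer.place_of(label, picture): "xyz" ([x, y, z] in m, in world coordinates, good to about 4 mm: a listed point, or the origin of a listed thing).
The state is a dict: "time": time; "joint_pos": joint angles; "joint_vel": joint speeds; "joint_efforts": joint torques, N m; "ee_pos": TCP position; "ee_rot": TCP orientation; "force": force on the tool from outside, world axes, zero at the start; "moment": the same for the moment, N m; "gripper_width": finger opening in m; "grip_force": force on a finger pad.
Only numpy, scipy, OpenCV 4.12 (cv2) and the standard library are available. Lean on these libraries where they do the work, as an engineer would, in place of code of your own. Each camera call takes 0.05 s, during which the arm holds its last target. There are 200 camera calls.

TASK

Pack the stone sample box: put the whole square tile, the full-length strip, the large round core and the small round core each flat in the pocket of its own shape and size, lying on the pocket's floor. Leave the tile with the broken corner and the snapped short strip where they lie.

Things in the scene. Friction and masses are not known exactly. Their poses are not given: they have to be found in the camera images.
- tile: Whole square tile of grey stone, 46 x 46 mm, 24 mm thick, lying flat, about 0.13 kg, on the black rubber mat (4 mm thick) at any yaw. Origin: centre of its underside; x and y along its sides, z up.
- strip: Full-length strip of the same grey stone, 74 mm long (its x axis), 24 mm wide (y), 24 mm high, about 0.11 kg, on the mat at any yaw. Origin: centre of its underside.
- large_core: Large round drilled core of the same grey stone: upright disc of diameter 54 mm, 24 mm high, about 0.14 kg, on the mat. Origin: centre of its underside, z up.
- small_core: Small round drilled core of the same grey stone: upright disc of diameter 32 mm, 24 mm high, about 0.05 kg, on the mat. Origin: centre of its underside, z up. (A browner, rounded pebble of 44 mm lies on the mat too, with two small ones: mere clutter.)
- broken_tile: Look-alike, not to be packed: a tile of the same stone, 46 x 46 x 24 mm, one corner (+x, +y) broken off along a slant, 26 mm along each side. Loose on the mat. Origin: centre of the original square's underside.
- snapped_strip: Look-alike, not to be packed: a snapped strip of the same stone, only 44 mm long (x), 24 mm wide, 24 mm high, its +x end slanting. Loose on the mat. Origin: about the centre of its underside.
- pocket_square: Place for the whole square tile. Fixed wooden block 110 x 110 x 14 mm, one of four turned alike in a 2 x 2 array (pitch 112 mm) in a dark box 242 mm square with walls 16 mm high; block tops 20 mm above the table. Origin: centre of the underside, below the pocket's centre; z up, x and y along the sides. Pocket 8 mm deep, grey felt floor 6 mm above the origin; square, 62 x 62 mm.
- pocket_long: Place for the full-length strip. Fixed wooden block 110 x 110 x 14 mm, one of four turned alike in a 2 x 2 array (pitch 112 mm) in a dark box 242 mm square with walls 16 mm high; block tops 20 mm above the table. Origin: centre of the underside, below the pocket's centre; z up, x and y along the sides. Pocket 8 mm deep, grey felt floor 6 mm above the origin; 90 mm (x) by 40 mm (y).
- pocket_large_round: Place for the large core. Fixed wooden block 110 x 110 x 14 mm, one of four turned alike in a 2 x 2 array (pitch 112 mm) in a dark box 242 mm square with walls 16 mm high; block tops 20 mm above the table. Origin: centre of the underside, below the pocket's centre; z up, x and y along the sides. Pocket 8 mm deep, grey felt floor 6 mm above the origin; round, 70 mm in diameter.
- pocket_small_round: Place for the small core. Fixed wooden block 110 x 110 x 14 mm, one of four turned alike in a 2 x 2 array (pitch 112 mm) in a dark box 242 mm square with walls 16 mm high; block tops 20 mm above the table. Origin: centre of the underside, below the pocket's centre; z up, x and y along the sides. Pocket 8 mm deep, grey felt floor 6 mm above the origin; round, 48 mm in diameter.
Not all that is in view belongs to the job. Leave any blue or purple look-alike of the tile alone.

How it is judged:
By the outcome, as a careful person would: the job done as asked, in the order asked, and still so for the second after the job is handed in, with the robot touching nothing.
It also fails if it takes over 96 s, if anything falls off the work surface, if the arm or the gripper's body presses on something with over 40 N, if the wrist force passes 120 N, or if a joint passes its speed limit or range.

## Working session

There is one attempt and no reset: what is moved stays moved. The work goes in short steps, Python scripts to look and compute and a shell command to move; the robot and the scene stay as the last step left them, time stands still between calls to the robot, and variables do not carry over. Pictures are saved under pics/ and viewed, at most 14 in all, crops included, and the job is handed in when it is done.

```bash
ls; mkdir -p pics; python3 - <<'E'
from bench import arm, viewer
import cv2
s=arm.read_state(); print(s['time'],s['ee_pos'],s['ee_rot'],s['gripper_width'])
for n in("top","scene"):
    p=viewer.read_camera(n); cv2.imwrite(f'pics/{n}0.png',p['pixels'])
    print(n,p['fx'],p['cx'],p['cy'],p['R'],p['t'])
    if n=="top":
        for l in "tile strip large_core small_core broken_tile snapped_strip pocket_square pocket_long pocket_large_round pocket_small_round".split():
            for r in viewer.place_of(l,p): print(l,[round(float(v),4) for v in r['xyz']],round(r['score'],2))
E
```

```text
pics
0.0 [ 0.2504102  -0.59932366  0.30263696] [ 9.80486392e-01  1.96584094e-01 -1.18198678e-04 -1.05598098e-03] 0.08568852707697135
top 369.79136293454656 316.41998872375325 200.04926196834944 [[-0.01559584 -0.99983678  0.00912   ]
 [-0.99489492  0.01460795 -0.09985341]
 [ 0.09970389 -0.01063074 -0.99496036]] [0.06627699 0.47785529 0.83590969]
tile [0.3248, 0.1814, -0.0007] 0.8
tile [0.5545, 0.1961, 0.0051] 0.61
tile [0.4637, 0.4469, -0.0028] 0.6
tile [0.4539, 0.1403, 0.0031] 0.56
tile [0.5525, 0.0822, 0.0036] 0.52
strip [0.6489, 0.1423, 0.0014] 0.61
strip [0.557, 0.0806, -0.0] 0.29
large_core [0.5526, 0.0821, 0.0009] 0.8
small_core [0.6649, 0.2379, -0.0046] 0.51
broken_tile [0.4708, 0.2449, 0.0003] 0.58
snapped_strip [0.4572, 0.1398, 0.0025] 0.53
pocket_square [0.5018, -0.132, 0.008] 0.72
pocket_square [0.6642, 0.2424, 0.0021] 0.7
pocket_long [0.5962, -0.2638, 0.0071] 0.73
pocket_large_round [0.6173, -0.1571, 0.0103] 0.75
pocket_small_round [0.4877, -0.2444, 0.004] 0.89
scene 416.1710010039312 318.032190261232 194.9590619162985 [[ 0.77154757  0.63615358  0.00479356]
 [ 0.46243451 -0.55564903 -0.69094752]
 [-0.4368852   0.53531559 -0.72288902]] [-0.41950482 -0.14555865  1.17824727]
```

View pics/top0.png

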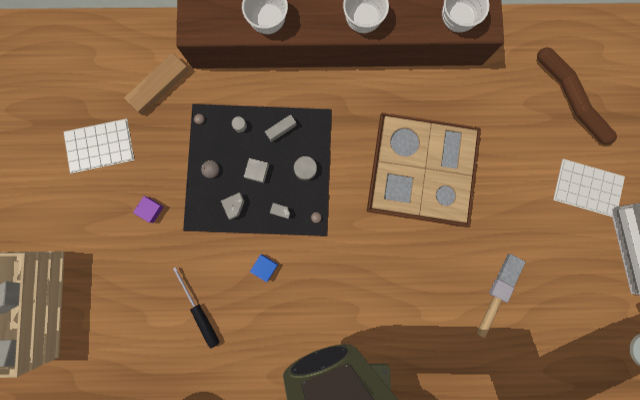

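View pics/scene0.png

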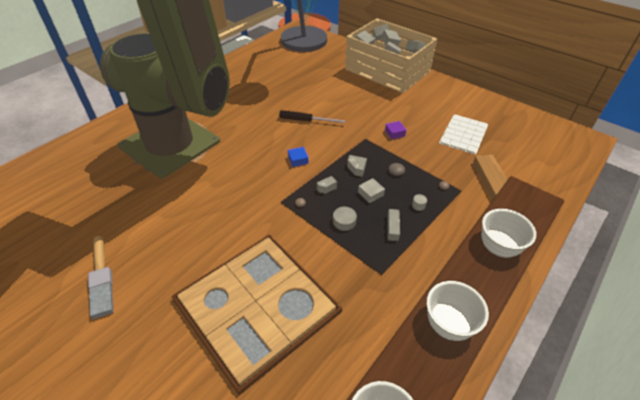

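Top view: the tile is at (256,170), the strip at (281,127), the large core at (305,168) and the small core at (239,124). The broken tile is at (233,206) and the snapped strip at (280,211). The box pockets are square (399,188), long (452,149), large round (405,142) and small round (446,196). I'll fit the outlines next.

```bash
cat > h.py <<'E'
from bench import arm, viewer
import numpy as np, cv2
from scipy.optimize import minimize
def proj(p,X):
    c=X@np.array(p['R']).T+np.array(p['t']); return np.c_[p['fx']*c[:,0]/c[:,2]+p['cx'],p['fy']*c[:,1]/c[:,2]+p['cy']]
def ray(p,u,v,z):
    R=np.array(p['R']);t=np.array(p['t']);o=-R.T@t;d=R.T@np.array([(u-p['cx'])/p['fx'],(v-p['cy'])/p['fy'],1]);return (o+d*(z-o[2])/d[2])[:2]
a=np.linspace(0,2*np.pi,40)[:-1]
box=lambda l,w:np.array([[l,w],[-l,w],[-l,-w],[l,-w]])/2
disc=lambda d:np.c_[np.cos(a),np.sin(a)]*d/2
S=dict(tile=box(.046,.046),strip=box(.074,.024),large_core=disc(.054),small_core=disc(.032))
def hull(p,sh,q,z0,z1):
    c,s=np.cos(q[2]),np.sin(q[2]); xy=sh@np.array([[c,s],[-s,c]])+q[:2]
    X=np.vstack([np.c_[xy,np.full(len(xy),z)] for z in(z0,z1)])
    return cv2.convexHull(proj(p,X).astype(np.float32))
K=6
def fit(views,sh,z0,z1,g):  # views: (picture, region)
    V=[]
    for p,r in views:
        ys,xs=np.nonzero(r);x0,y0=xs.min()-12,ys.min()-12
        m=cv2.resize(r[y0:ys.max()+13,x0:xs.max()+13].astype(np.float32),None,fx=K,fy=K,interpolation=cv2.INTER_LINEAR)>.5
        V.append((p,m.astype(np.uint8),np.array([x0,y0])))
    def cost(q):
        e=0
        for p,m,o in V:
            im=np.zeros_like(m);h=(hull(p,sh,q,z0,z1)-o+.5)*K-.5
            cv2.fillConvexPoly(im,np.round(h*16).astype(np.int32),1,shift=4)
            e+=1-(im&m).sum()/(im|m).sum()
        return e/len(V)
    best=None
    for y in ([0] if len(sh)>4 else np.arange(0,np.pi,np.pi/8)):
        s=np.array([[*g,y]]+[[g[0]+.006,g[1],y],[g[0],g[1]+.006,y],[*g,y+.2]])
        r=minimize(cost,s[0],method='Nelder-Mead',options=dict(initial_simplex=s,xatol=1e-4,fatol=1e-4))
        if best is None or r.fun<best.fun: best=r
    return best.x,best.fun
def region(lbl,p,g,z):
    uv=proj(p,np.array([[*g,z]]))[0];b=None
    for r in viewer.silhouettes(lbl,p):
        ys,xs=np.nonzero(r['region'])
        if len(xs) and np.hypot(xs.mean()-uv[0],ys.mean()-uv[1])<9 and b is None: b=r['region']
    return b
E
cat > fit1.py <<'E'
from h import *
ps=[viewer.read_camera(n) for n in("top","scene")]
px=dict(tile=(256,170),strip=(281,127),large_core=(305,168),small_core=(239,124))
for k,u in px.items():
    g=ray(ps[0],*u,.02); vs=[(p,region(k,p,g,.02)) for p in ps]; 
    for nm,v in(("top",vs[:1]),("scene",vs[1:]),("both",vs)):
        v=[x for x in v if x[1] is not None]
        if v: q,f=fit(v,S[k],.004,.028,g); print(k,nm,len(v),q.round(4),round(f,3))
B=[]
M=dict(pocket_square=((399,188),box(.062,.062)),pocket_long=((452,149),box(.09,.04)),pocket_large_round=((405,142),disc(.07)),pocket_small_round=((446,196),disc(.048)))
for k,(u,sh) in M.items():
    p=ps[0]; g=ray(p,*u,.012); print(k,g.round(4))
    for p in ps:
        print('   ',[np.round(r['xyz'],4).tolist() for r in viewer.place_of(k,p)][:3])
E
python3 fit1.py
```

```text
tile top 1 [0.5506 0.201  1.2549] 0.102
tile scene 1 [0.5511 0.1993 1.4208] 0.117
tile both 2 [ 0.5508  0.2006 -0.2992] 0.116
strip top 1 [0.6531 0.1423 2.1519] 0.141
strip scene 1 [0.6502 0.1438 2.1214] 0.117
strip both 2 [0.6519 0.1418 2.147 ] 0.145
large_core top 1 [0.555  0.0843 0.0967] 0.037
large_core scene 1 [0.5517 0.0858 0.1902] 0.144
large_core both 2 [0.5547 0.0845 0.1322] 0.097
small_core top 1 [0.6636 0.2413 0.009 ] 0.125
small_core scene 1 [0.6627 0.2408 0.2301] 0.122
small_core both 2 [0.6628 0.2411 0.1451] 0.125
pocket_square [ 0.5058 -0.1371]
    [[0.5045, -0.1342, 0.0043]]
    [[0.5051, -0.1386, 0.0025]]
pocket_long [ 0.5982 -0.268 ]
    [[0.5971, -0.2648, 0.0068]]
    [[0.5944, -0.2654, 0.008]]
pocket_large_round [ 0.6168 -0.1558]
    [[0.6147, -0.1566, 0.0101]]
    [[0.6139, -0.1551, 0.0117]]
pocket_small_round [ 0.4851 -0.2478]
    [[0.4875, -0.2414, 0.0059], [0.5518, 0.1993, 0.0047]]
    [[0.4851, -0.2461, 0.0071]]
```

```bash
python3 - <<'E'
from h import *
p=viewer.read_camera("top");im=p['pixels'].copy();x0,y0,w,h=180,95,310,145
im=cv2.resize(im[y0:y0+h,x0:x0+w],None,fx=2.58,fy=2.58,interpolation=cv2.INTER_CUBIC)
def d(sh,q,z,c):
    H=hull(p,sh,q,z,z+1e-5) if 0 else None
    cc,s=np.cos(q[2]),np.sin(q[2]);xy=sh@np.array([[cc,s],[-s,cc]])+q[:2]
    u=(proj(p,np.c_[xy,np.full(len(xy),z)])-[x0,y0]+.5)*2.58
    cv2.polylines(im,[np.round(u).astype(int)],True,c,1,cv2.LINE_AA)
d(S['tile'],(.5508,.2006,-.30),.028,(0,0,255))
d(S['strip'],(.6519,.1418,2.147),.028,(0,0,255))
d(S['large_core'],(.5547,.0845,0),.028,(0,0,255))
d(S['small_core'],(.6628,.2411,0),.028,(0,0,255))
for q,sh in(((.5051,-.1363),box(.062,.062)),((.6155,-.1555),disc(.07)),((.5963,-.2659),box(.09,.04)),((.4859,-.2467),disc(.048))): d(sh,(*q,-.173),.02,(0,0,255))
cv2.imwrite('pics/ov.png',im)
E
```

```text
(no output)
```

View pics/ov.png

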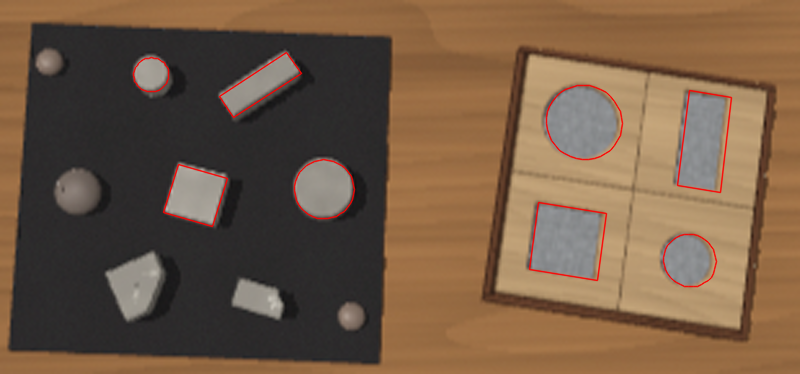

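```bash
cat > go.py <<'E'
# usage: go.py x y z phi  -> shift (tool mm) and turn from the present pose
import sys,numpy as np
from bench import arm
from scipy.spatial.transform import Rotation as R
s=arm.read_state(); r=R.from_quat(s['ee_rot']).as_matrix(); f=np.arctan2(r[1,0],r[0,0])
x,y,z,phi=map(float,sys.argv[1:]); ex=np.array([np.cos(f),np.sin(f)]); ey=np.array([ex[1],-ex[0]])
d=np.array([x,y,z])-s['ee_pos']
print('t',s['time'],'phi',f.round(3),'tilt',np.degrees(np.arccos(-r[2,2])).round(2),'F',np.round(s['force'],1),'w',round(s['gripper_width'],4),'grip',round(s['grip_force'],1),'pos',np.round(s['ee_pos'],4))
print('shift',(1e3*np.array([d[:2]@ex,d[:2]@ey,-d[2]])).round(1),'turn',round((f-phi+np.pi)%(2*np.pi)-np.pi,3))
E
python3 -m crank '585 -623 124 0.7 1;585 -623 124 0.7 1;585 -623 124 0.7 1;585 -623 124 0.7 1;585 -623 124 0.7 1;585 -623 124 0.7 1;585 -623 124 0.7 1;585 -623 124 0.7 1' 40
python3 go.py .5508 .2006 .15 -.30
```

```text
time: 2.55
ee_pos: [0.4244, -0.1345, 0.2324]
ee_rot: [0.988, -0.152, 0.001, 0.0]
force: [1.0, 0.2, -0.2]
gripper_width: 0.0854
grip_force: 0.0
t 2.55 phi -0.305 tilt 0.09 F [ 1.   0.2 -0.2] w 0.0854 grip 0.0 pos [ 0.4244 -0.1345  0.2324]
shift [  20.1 -357.6   82.4] turn -0.005
```

```bash

python3 -m crank '20 -357 82 0 1;20 -357 82 0 1;20 -357 82 0 1;20 -357 82 0 1;20 -357 82 0 1;20 -357 82 0 1;20 -357 82 0 1;20 -357 82 0 1' 40
python3 go.py .5508 .2006 .082 -.30
```

```text
time: 3.55
ee_pos: [0.5499, 0.1982, 0.15]
ee_rot: [0.988, -0.151, -0.0, 0.0]
force: [-0.2, 0.3, 0.2]
gripper_width: 0.0854
grip_force: 0.0
t 3.55 phi -0.304 tilt 0.04 F [-0.2  0.3  0.2] w 0.0854 grip 0.0 pos [0.5499 0.1982 0.15  ]
shift [ 0.2 -2.6 68. ] turn -0.004
```

```bash

python3 -m crank '0 -2 40 0 1;0 -2 68 0 1;0 -2 68 0 1;0 -2 68 0 0.4;0 -2 68 0 0.3;0 -2 68 0 0.3;0 -2 68 0 0.3;0 -2 68 0 0.3' 40
python3 - <<'E'
from h import *
p=viewer.read_camera("scene");u=proj(p,np.array([[.55,.2,.05]]))[0].astype(int)
c=p['pixels'][u[1]-60:u[1]+60,u[0]-80:u[0]+80];cv2.imwrite('pics/g1.png',cv2.resize(c,None,fx=5,fy=5,interpolation=cv2.INTER_CUBIC))
E
python3 go.py .5508 .2006 .082 -.30
```

```text
time: 4.55
ee_pos: [0.552, 0.2004, 0.0843]
ee_rot: [0.988, -0.151, 0.002, -0.0]
force: [-1.2, -1.1, 6.1]
gripper_width: 0.0449
grip_force: 43.3
t 4.6 phi -0.304 tilt 0.19 F [-0.7 -1.5  6.6] w 0.0449 grip 43.3 pos [0.552  0.2004 0.0843]
shift [-1.2  0.1  2.3] turn -0.004
```

View pics/g1.png

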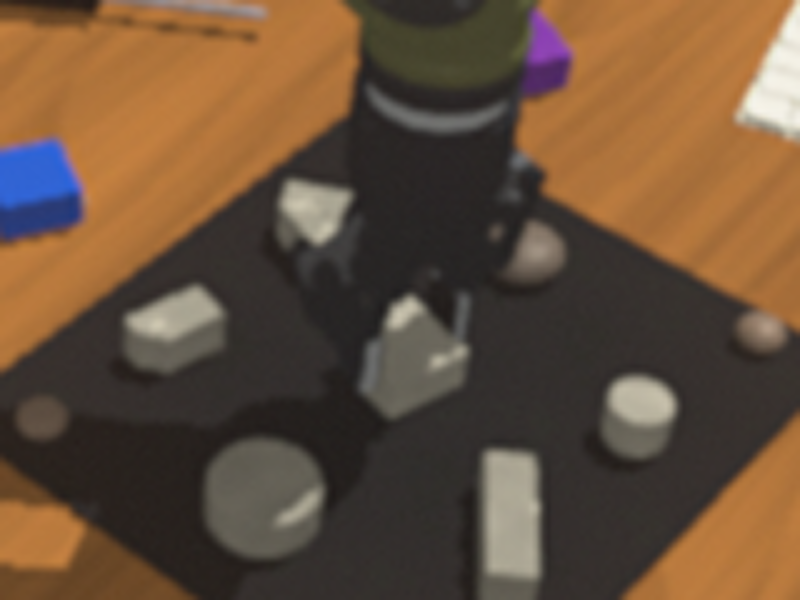

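```bash
python3 - <<'E'
from h import *
p=viewer.read_camera("scene");u=proj(p,np.array([[.55,.2,.05]]))[0].astype(int)
n=np.array([np.cos(-.304-np.pi/2),np.sin(-.304-np.pi/2)]);t=np.array([n[1],-n[0]])
for off in(.023,.033):
  for e in (-.011,.011):
    for z in(.004,.014,.024): print(off,e,z,((proj(p,np.array([[*(np.array([.552,.2])+n*off+t*e),z]]))[0]-u+[80,60])*5).round())
E
```

```text
0.023 -0.011 0.004 [374. 403.]
0.023 -0.011 0.014 [376. 389.]
0.023 -0.011 0.024 [378. 375.]
0.023 0.011 0.004 [347. 376.]
0.023 0.011 0.014 [349. 362.]
0.023 0.011 0.024 [350. 348.]
0.033 -0.011 0.004 [358. 411.]
0.033 -0.011 0.014 [360. 397.]
0.033 -0.011 0.024 [362. 383.]
0.033 0.011 0.004 [331. 384.]
0.033 0.011 0.014 [333. 370.]
0.033 0.011 0.024 [334. 356.]
```

```bash

python3 -m crank '0 0 -50 0 0.3;0 0 -70 0 0.3;0 0 -70 0 0.3' 40
python3 go.py .5051 -.1363 .152 -.173
```

```text
time: 5.03
ee_pos: [0.5518, 0.2006, 0.1542]
ee_rot: [0.988, -0.151, 0.002, -0.001]
force: [0.2, -0.4, -2.2]
gripper_width: 0.0449
grip_force: 42.5
t 5.025 phi -0.304 tilt 0.25 F [ 0.2 -0.4 -2.2] w 0.0449 grip 42.5 pos [0.5518 0.2006 0.1542]
shift [ 56.4 335.4   2.2] turn -0.131
```

```bash

python3 -m crank '56 335 0 -0.13 0.3;56 335 0 -0.13 0.3;56 335 0 -0.13 0.3;56 335 0 -0.13 0.3;56 335 0 -0.13 0.3;56 335 0 -0.13 0.3;56 335 0 -0.13 0.3;56 335 0 -0.13 0.3' 40
python3 - <<'E'
from h import *
p=viewer.read_camera("scene");u=proj(p,np.array([[.505,-.136,.05]]))[0].astype(int)
c=p['pixels'][u[1]-60:u[1]+60,u[0]-80:u[0]+80];cv2.imwrite('pics/p1.png',cv2.resize(c,None,fx=5,fy=5,interpolation=cv2.INTER_CUBIC))
E
python3 go.py .5051 -.1363 .093 -.173
```

```text
time: 6.02
ee_pos: [0.503, -0.1354, 0.1506]
ee_rot: [0.996, -0.087, -0.001, -0.001]
force: [0.1, 0.4, -1.8]
gripper_width: 0.045
grip_force: 42.5
t 6.075 phi -0.173 tilt 0.12 F [ 1.2  0.6 -1.9] w 0.0449 grip 42.5 pos [ 0.5033 -0.1351  0.1509]
shift [ 2.   0.9 57.9] turn -0.0
```

View pics/p1.png

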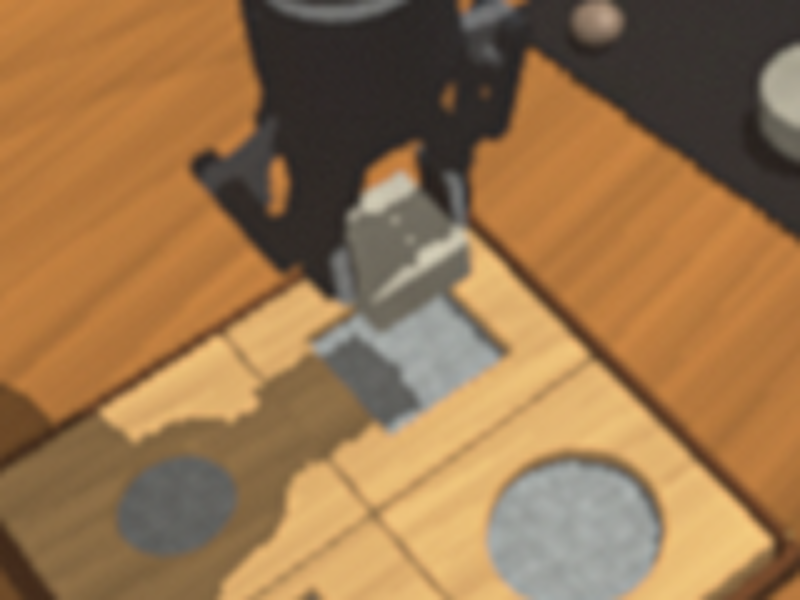

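The tile hangs level above the square pocket (about (410,340) in the crop), with its sides parallel to the pocket's. I'll lower it.

```bash

python3 -m crank '1 0 40 0 0.3;1 0 56 0 0.3;1 0 58 0 0.3;1 0 58 0 0.3' 40
python3 go.py .5051 -.1363 .093 -.173
```

```text
time: 6.58
ee_pos: [0.5051, -0.1361, 0.0946]
ee_rot: [0.996, -0.087, 0.0, 0.0]
force: [0.1, -0.6, -0.9]
gripper_width: 0.0449
grip_force: 42.5
t 6.575 phi -0.174 tilt 0.03 F [ 0.1 -0.6 -0.9] w 0.0449 grip 42.5 pos [ 0.5051 -0.1361  0.0946]
shift [0.1 0.2 1.6] turn -0.001
```

```bash

python3 -m crank '0 0 2 0 0.3;0 0 2.5 0 0.3;0 0 2.5 0 0.3' 40
python3 -m crank '0 0 0 0 0.65;0 0 0 0 0.7;0 0 0 0 0.7;0 0 -30 0 0.7;0 0 -60 0 1;0 0 -60 0 1' 40
python3 go.py .6519 .1418 .15 2.147
```

```text
time: 6.95
ee_pos: [0.505, -0.1365, 0.0923]
ee_rot: [0.996, -0.087, 0.0, 0.0]
force: [-0.8, -0.0, 2.2]
gripper_width: 0.0451
grip_force: 42.8
time: 7.7
ee_pos: [0.5064, -0.137, 0.1544]
ee_rot: [0.996, -0.087, 0.003, 0.001]
force: [0.7, 0.7, -0.5]
gripper_width: 0.0851
grip_force: 0.0
t 7.7 phi -0.174 tilt 0.34 F [ 0.7  0.7 -0.5] w 0.0851 grip 0.0 pos [ 0.5064 -0.137   0.1544]
shift [  95.  -299.8    4.4] turn -2.321
```

```bash

python3 -m crank '95 -300 2 -2.32 0.6;95 -300 2 -2.32 0.6;95 -300 2 -2.32 0.6;95 -300 2 -2.32 0.6;95 -300 2 -2.32 0.6;95 -300 2 -2.32 0.6;95 -300 2 -2.32 0.6;95 -300 2 -2.32 0.6' 40
python3 go.py .6519 .1418 .152 2.147
```

```text
time: 8.7
ee_pos: [0.6495, 0.1429, 0.1473]
ee_rot: [0.786, 0.618, -0.001, -0.001]
force: [0.2, 0.1, -0.2]
gripper_width: 0.0513
grip_force: 0.0
t 8.7 phi 1.333 tilt 0.17 F [ 0.2  0.1 -0.2] w 0.0513 grip 0.0 pos [0.6495 0.1429 0.1473]
shift [-0.5  2.6 -4.7] turn -0.814
```

```bash

python3 -m crank '0 2 0 -0.81 0.6;0 2 0 -0.81 0.6;0 2 0 -0.81 0.6;0 2 0 -0.81 0.6;0 2 0 -0.81 0.6;0 2 0 -0.81 0.6' 40
python3 - <<'E'
from h import *
p=viewer.read_camera("scene");u=proj(p,np.array([[.652,.142,.05]]))[0].astype(int)
c=p['pixels'][u[1]-60:u[1]+60,u[0]-80:u[0]+80];cv2.imwrite('pics/g2.png',cv2.resize(c,None,fx=5,fy=5,interpolation=cv2.INTER_CUBIC))
E
python3 go.py .6519 .1418 .086 2.147
```

```text
time: 9.45
ee_pos: [0.6515, 0.142, 0.1478]
ee_rot: [0.482, 0.876, -0.001, -0.001]
force: [0.1, -0.2, 0.8]
gripper_width: 0.051
grip_force: 0.0
t 9.5 phi 2.135 tilt 0.12 F [-0.2 -0.7 -0.2] w 0.051 grip 0.0 pos [0.6516 0.142  0.1481]
shift [-0.4  0.1 62.1] turn -0.012
```

View pics/g2.png

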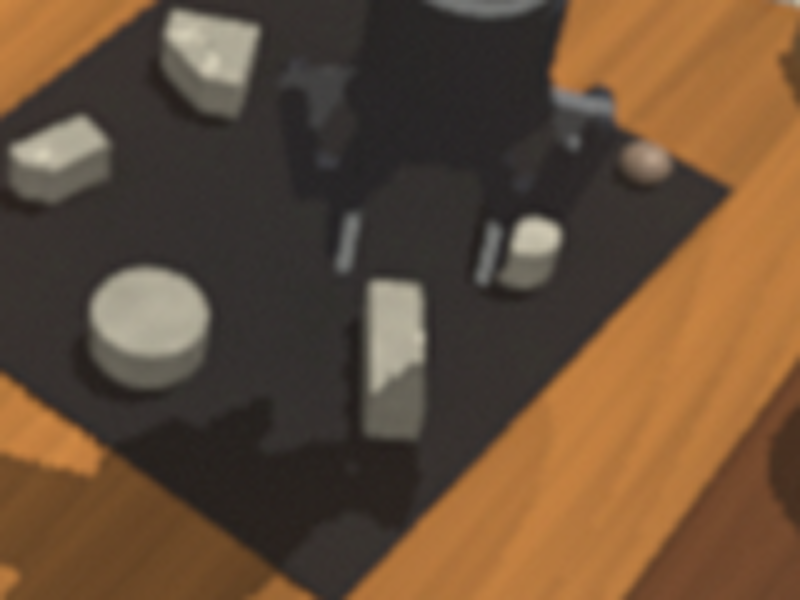

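The open fingers (tips at about (345,270) and (485,285) in the crop) straddle the strip's line. I'll descend and grip.

```bash

python3 -m crank '0 0 40 -0.01 0.6;0 0 62 -0.01 0.6;0 0 62 -0.01 0.6;0 0 62 -0.01 0.1;0 0 62 -0.01 0.1;0 0 62 -0.01 0.1;0 0 62 -0.01 0.1' 40
python3 go.py .6519 .1418 .086 2.147
python3 -m crank '0 0 -50 0 0.1;0 0 -66 0 0.1;0 0 -66 0 0.1' 40
python3 go.py .5963 -.2659 .152 2.97
```

```text
time: 10.38
ee_pos: [0.6533, 0.1423, 0.0894]
ee_rot: [0.478, 0.879, 0.001, 0.001]
force: [-0.1, -0.0, 5.2]
gripper_width: 0.0228
grip_force: 42.6
t 10.375 phi 2.146 tilt 0.18 F [-0.1 -0.   5.2] w 0.0228 grip 42.6 pos [0.6533 0.1423 0.0894]
shift [ 0.3 -1.5  3.4] turn -0.001
time: 10.75
ee_pos: [0.6529, 0.1422, 0.1549]
ee_rot: [0.478, 0.879, 0.001, 0.001]
force: [0.5, -0.6, -1.9]
gripper_width: 0.0229
grip_force: 41.9
t 10.75 phi 2.146 tilt 0.17 F [ 0.5 -0.6 -1.9] w 0.0229 grip 41.9 pos [0.6529 0.1422 0.1549]
shift [-311.7 -269.4    2.9] turn -0.824
```

```bash

python3 -m crank '-312 -269 0 -0.82 0.1;-312 -269 0 -0.82 0.1;-312 -269 0 -0.82 0.1;-312 -269 0 -0.82 0.1;-312 -269 0 -0.82 0.1;-312 -269 0 -0.82 0.1;-312 -269 0 -0.82 0.1;-312 -269 0 -0.82 0.1' 40
python3 -m crank '0 0 0 0 0.1' 40
python3 - <<'E'
from h import *
p=viewer.read_camera("scene");u=proj(p,np.array([[.596,-.266,.05]]))[0].astype(int)
c=p['pixels'][u[1]-80:u[1]+60,u[0]-90:u[0]+90];cv2.imwrite('pics/p2.png',cv2.resize(c,None,fx=4,fy=4,interpolation=cv2.INTER_CUBIC))
E
python3 go.py .5963 -.2659 .098 2.97
```

```text
time: 11.75
ee_pos: [0.5944, -0.2686, 0.151]
ee_rot: [0.09, 0.996, 0.001, -0.002]
force: [0.7, 0.4, -1.6]
gripper_width: 0.0227
grip_force: 41.9
time: 11.88
ee_pos: [0.5952, -0.2652, 0.1515]
ee_rot: [0.088, 0.996, 0.001, -0.002]
force: [0.1, -0.2, -1.4]
gripper_width: 0.0227
grip_force: 41.9
t 11.925 phi 2.967 tilt 0.17 F [-0.2  0.  -1.7] w 0.0228 grip 41.9 pos [ 0.5956 -0.2647  0.1519]
shift [-0.9 -1.1 53.9] turn -0.003
```

View pics/p2.png

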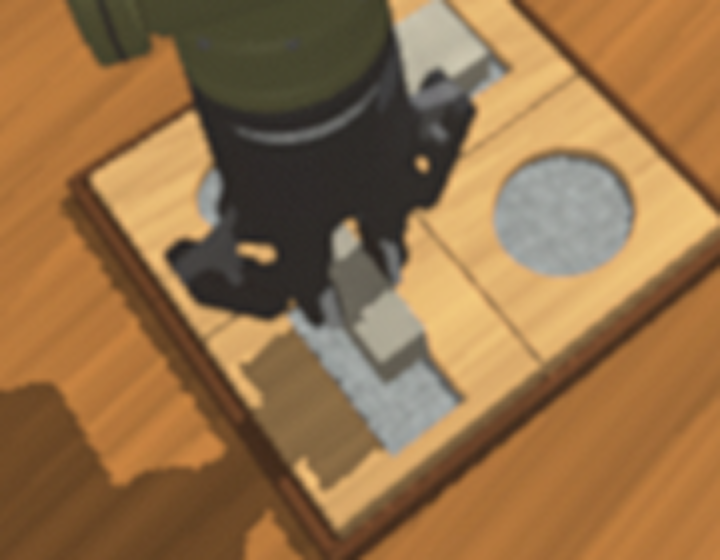

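The strip is aligned over the long pocket (about (385,380)), and the tile sits in its pocket at the top of the crop.

```bash

python3 -m crank '-1 -1 40 0 0.1;-1 -1 52 0 0.1;-1 -1 54 0 0.1;-1 -1 55 0 0.1;-1 -1 55 0 0.1' 40
python3 go.py .5963 -.2659 .097 2.97
```

```text
time: 12.55
ee_pos: [0.5975, -0.2672, 0.0997]
ee_rot: [0.088, 0.996, -0.0, 0.001]
force: [0.4, 0.5, -0.9]
gripper_width: 0.0227
grip_force: 41.9
t 12.55 phi 2.966 tilt 0.09 F [ 0.4  0.5 -0.9] w 0.0227 grip 41.9 pos [ 0.5975 -0.2672  0.0997]
shift [1.4 1.1 2.7] turn -0.004
```

```bash

python3 -m crank '0 0 2 0 0.1;0 0 3 0 0.1;0 0 3 0 0.1' 40
python3 go.py .5963 -.2659 .097 2.97
```

```text
time: 12.92
ee_pos: [0.5975, -0.2675, 0.0974]
ee_rot: [0.088, 0.996, -0.0, 0.001]
force: [-2.0, 1.6, 5.4]
gripper_width: 0.0228
grip_force: 42.6
t 12.925 phi 2.966 tilt 0.07 F [-2.   1.6  5.4] w 0.0228 grip 42.6 pos [ 0.5975 -0.2675  0.0974]
shift [1.5 1.4 0.4] turn -0.004
```

```bash

python3 -m crank '0 0 0 0 0.5;0 0 0 0 0.5;0 0 0 0 0.5;0 0 -40 0 0.5;0 0 -60 0 1;0 0 -60 0 1' 40
python3 go.py .5547 .0845 .152 3.14
```

```text
time: 13.68
ee_pos: [0.5982, -0.2678, 0.1581]
ee_rot: [0.088, 0.996, -0.001, 0.002]
force: [0.2, 0.1, -0.3]
gripper_width: 0.0772
grip_force: 0.0
t 13.675 phi 2.966 tilt 0.28 F [ 0.2  0.1 -0.3] w 0.0772 grip 0.0 pos [ 0.5982 -0.2678  0.1581]
shift [104.4 339.3   6.1] turn -0.174
```

```bash

python3 -m crank '104 339 4 -0.17 1;104 339 4 -0.17 1;104 339 4 -0.17 1;104 339 4 -0.17 1;104 339 4 -0.17 1;104 339 4 -0.17 1;104 339 4 -0.17 1;104 339 4 -0.17 1' 40
python3 -m crank '0 0 0 0 1' 40
python3 - <<'E'
from h import *
p=viewer.read_camera("scene");u=proj(p,np.array([[.55,0,.03]]))[0].astype(int)
c=p['pixels'][u[1]-110:u[1]+90,u[0]-130:u[0]+130];cv2.imwrite('pics/g3.png',cv2.resize(c,None,fx=3,fy=3,interpolation=cv2.INTER_CUBIC))
E
python3 go.py .5547 .0845 .082 3.14
```

```text
time: 14.68
ee_pos: [0.5534, 0.0845, 0.1506]
ee_rot: [0.003, 1.0, -0.0, -0.001]
force: [-0.4, 0.0, 0.4]
gripper_width: 0.0854
grip_force: 0.0
time: 14.8
ee_pos: [0.5539, 0.0836, 0.1512]
ee_rot: [0.004, 1.0, -0.0, -0.0]
force: [-0.2, -0.6, 0.2]
gripper_width: 0.0854
grip_force: 0.0
t 14.85 phi 3.134 tilt 0.03 F [0.5 0.2 0.1] w 0.0857 grip 0.0 pos [0.554  0.0836 0.1513]
shift [-0.7  0.9 69.3] turn -0.006
```

View pics/g3.png

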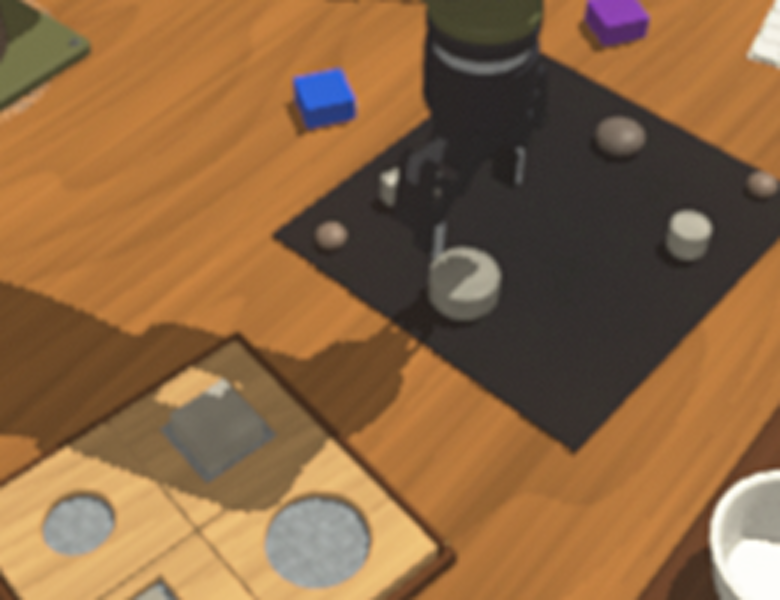

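Gripper is above the large core (465,283). The square pocket at (218,430) is in shadow, so I'll check it at the end.

```bash

python3 -m crank '0 1 40 0 1;0 1 69 0 1;0 1 69 0 1;0 1 69 0 0.4;0 1 69 0 0.4;0 1 69 0 0.4;0 1 69 0 0.4' 40
python3 go.py .5547 .0845 .082 3.14
python3 -m crank '0 0 -50 0 0.4;0 0 -70 0 0.4;0 0 -70 0 0.4' 40
python3 go.py .6155 -.1555 .152 2.97
```

```text
time: 15.72
ee_pos: [0.5555, 0.0858, 0.085]
ee_rot: [0.003, 1.0, -0.0, 0.002]
force: [-1.7, -1.1, 6.0]
gripper_width: 0.052
grip_force: 42.7
t 15.725 phi 3.136 tilt 0.24 F [-1.7 -1.1  6. ] w 0.052 grip 42.7 pos [0.5555 0.0858 0.085 ]
shift [ 0.8 -1.3  3. ] turn -0.004
time: 16.1
ee_pos: [0.555, 0.086, 0.1546]
ee_rot: [0.003, 1.0, 0.0, 0.002]
force: [-0.6, 0.8, -1.4]
gripper_width: 0.0523
grip_force: 42.8
t 16.1 phi 3.136 tilt 0.25 F [-0.6  0.8 -1.4] w 0.0523 grip 42.8 pos [0.555  0.086  0.1546]
shift [ -61.9 -241.1    2.6] turn 0.166
```

```bash

python3 -m crank '-62 -241 0 0.17 0.4;-62 -241 0 0.17 0.4;-62 -241 0 0.17 0.4;-62 -241 0 0.17 0.4;-62 -241 0 0.17 0.4;-62 -241 0 0.17 0.4' 40
python3 -m crank '0 0 0 0 0.4' 40
python3 - <<'E'
from h import *
p=viewer.read_camera("scene");u=proj(p,np.array([[.58,-.18,.03]]))[0].astype(int)
c=p['pixels'][u[1]-90:u[1]+75,u[0]-110:u[0]+110];cv2.imwrite('pics/p3.png',cv2.resize(c,None,fx=3.6,fy=3.6,interpolation=cv2.INTER_CUBIC))
E
python3 go.py .6155 -.1555 .093 2.97
```

```text
time: 16.85
ee_pos: [0.6133, -0.1551, 0.1503]
ee_rot: [0.088, 0.996, 0.001, -0.002]
force: [-0.5, -0.3, -2.4]
gripper_width: 0.052
grip_force: 43.0
time: 16.98
ee_pos: [0.6137, -0.154, 0.1513]
ee_rot: [0.087, 0.996, 0.0, -0.001]
force: [-0.6, 0.2, -2.5]
gripper_width: 0.0524
grip_force: 43.0
t 17.025 phi 2.968 tilt 0.09 F [ 0.3 -0.2 -2. ] w 0.0521 grip 43.0 pos [ 0.6139 -0.154   0.1517]
shift [-1.8 -1.2 58.7] turn -0.002
```

View pics/p3.png

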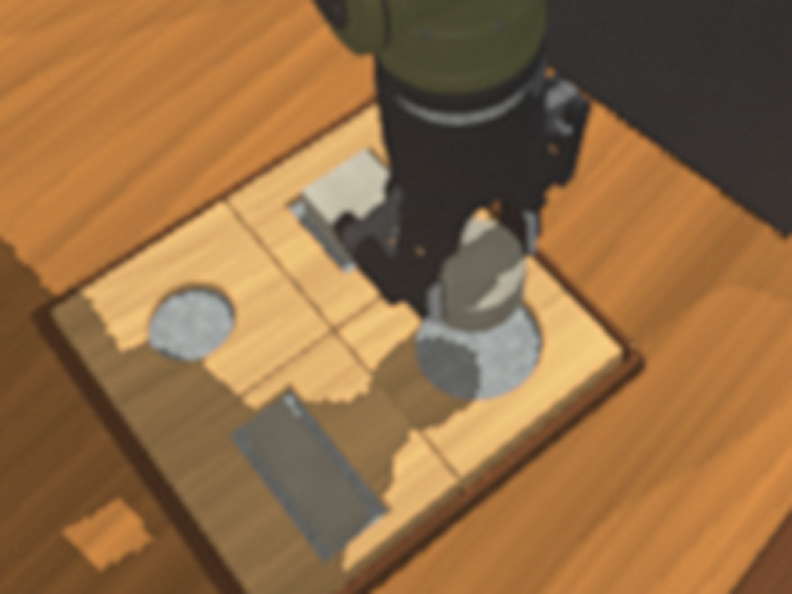

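Tile and strip both lie in their pockets, and the core hangs over the large round one (480,350). I'll lower it.

```bash

python3 -m crank '-1 -1 40 0 0.4;-1 -1 56 0 0.4;-1 -1 59 0 0.4;-1 -1 60 0 0.4;-1 -1 60 0 0.4' 40
python3 go.py .6155 -.1555 .093 2.97
```

```text
time: 17.65
ee_pos: [0.6159, -0.1568, 0.0938]
ee_rot: [0.088, 0.996, -0.0, 0.001]
force: [0.1, 0.3, -1.5]
gripper_width: 0.0525
grip_force: 45.0
t 17.65 phi 2.966 tilt 0.11 F [ 0.1  0.3 -1.5] w 0.0525 grip 45.0 pos [ 0.6159 -0.1568  0.0938]
shift [0.7 1.2 0.8] turn -0.004
```

```bash

python3 -m crank '0 0 1.5 0 0.4;0 0 2 0 0.4;0 0 2 0 0.4' 40
python3 -m crank '0 0 0 0 0.75;0 0 0 0 0.8;0 0 0 0 0.8;0 0 -40 0 0.8;0 0 -60 0 0.8;0 0 -60 0 0.8' 40
python3 go.py .6628 .2411 .152 3.14
```

```text
time: 18.02
ee_pos: [0.6159, -0.1569, 0.092]
ee_rot: [0.088, 0.996, -0.0, 0.001]
force: [-1.5, 0.4, 6.2]
gripper_width: 0.0524
grip_force: 45.6
time: 18.77
ee_pos: [0.6166, -0.1571, 0.153]
ee_rot: [0.088, 0.996, -0.001, 0.002]
force: [-0.9, 0.9, -0.1]
gripper_width: 0.0683
grip_force: 0.0
t 18.775 phi 2.966 tilt 0.27 F [-0.9  0.9 -0.1] w 0.0683 grip 0.0 pos [ 0.6166 -0.1571  0.153 ]
shift [ 24.1 400.2   1. ] turn -0.174
```

```bash

python3 -m crank '24 400 0 -0.17 0.75;24 400 0 -0.17 0.75;24 400 0 -0.17 0.75;24 400 0 -0.17 0.75;24 400 0 -0.17 0.75;24 400 0 -0.17 0.75;24 400 0 -0.17 0.75;24 400 0 -0.17 0.75' 40
python3 -m crank '0 0 0 0 0.75' 40
python3 go.py .6628 .2411 .086 3.14
```

```text
time: 19.77
ee_pos: [0.6609, 0.2427, 0.149]
ee_rot: [0.002, 1.0, -0.0, -0.001]
force: [-0.1, -0.1, 0.3]
gripper_width: 0.0641
grip_force: 0.0
time: 19.9
ee_pos: [0.6612, 0.24, 0.1496]
ee_rot: [0.003, 1.0, -0.001, -0.001]
force: [-0.5, -1.0, -0.1]
gripper_width: 0.064
grip_force: 0.0
t 19.9 phi 3.135 tilt 0.11 F [-0.5 -1.  -0.1] w 0.064 grip 0.0 pos [0.6612 0.24   0.1496]
shift [-1.6  1.1 63.6] turn -0.005
```

```bash

python3 -m crank '-1 1 40 0 0.75;-1 1 64 0 0.75;-1 1 64 0 0.75;-1 1 64 0 0.15;-1 1 64 0 0.15;-1 1 64 0 0.15;-1 1 64 0 0.15' 40
python3 go.py .6628 .2411 .086 3.14
python3 -m crank '0 0 -50 0 0.15;0 0 -68 0 0.15;0 0 -68 0 0.15' 40
python3 go.py .4859 -.2467 .154 2.97
```

```text
time: 20.78
ee_pos: [0.6638, 0.2426, 0.0888]
ee_rot: [0.003, 1.0, 0.0, 0.002]
force: [0.2, -0.7, 6.3]
gripper_width: 0.0302
grip_force: 40.0
t 20.775 phi 3.136 tilt 0.2 F [ 0.2 -0.7  6.3] w 0.0302 grip 40.0 pos [0.6638 0.2426 0.0888]
shift [ 1.  -1.5  2.8] turn -0.004
time: 21.15
ee_pos: [0.6635, 0.2427, 0.1567]
ee_rot: [0.003, 1.0, 0.001, 0.002]
force: [-0.1, 0.3, 0.1]
gripper_width: 0.0302
grip_force: 39.7
t 21.15 phi 3.136 tilt 0.23 F [-0.1  0.3  0.1] w 0.0302 grip 39.7 pos [0.6635 0.2427 0.1567]
shift [ 174.8 -490.4    2.7] turn 0.166
```

```bash

python3 -m crank '175 -490 0 0.17 0.15;175 -490 0 0.17 0.15;175 -490 0 0.17 0.15;175 -490 0 0.17 0.15;175 -490 0 0.17 0.15;175 -490 0 0.17 0.15;175 -490 0 0.17 0.15;175 -490 0 0.17 0.15' 40
python3 go.py .4859 -.2467 .154 2.97
```

```text
time: 22.15
ee_pos: [0.4897, -0.2286, 0.1524]
ee_rot: [0.088, 0.996, 0.001, -0.001]
force: [0.6, 0.6, -1.0]
gripper_width: 0.0303
grip_force: 39.8
t 22.15 phi 2.966 tilt 0.18 F [ 0.6  0.6 -1. ] w 0.0303 grip 39.8 pos [ 0.4897 -0.2286  0.1524]
shift [  0.6 -18.5  -1.6] turn -0.004
```

```bash

python3 -m crank '0 -18 0 0 0.15;0 -18 0 0 0.15;0 -18 0 0 0.15' 40
python3 - <<'E'
from h import *
p=viewer.read_camera("scene");u=proj(p,np.array([[.53,-.2,.03]]))[0].astype(int)
c=p['pixels'][u[1]-90:u[1]+75,u[0]-110:u[0]+110];cv2.imwrite('pics/p4.png',cv2.resize(c,None,fx=3.6,fy=3.6,interpolation=cv2.INTER_CUBIC))
E
python3 go.py .4859 -.2467 .098 2.97
```

```text
time: 22.52
ee_pos: [0.4886, -0.2439, 0.1537]
ee_rot: [0.087, 0.996, 0.001, -0.001]
force: [-0.6, -0.0, -1.5]
gripper_width: 0.0302
grip_force: 39.8
t 22.575 phi 2.968 tilt 0.08 F [ 0.2 -0.1  0.3] w 0.0303 grip 39.8 pos [ 0.4888 -0.2437  0.1539]
shift [ 2.4 -3.4 55.9] turn -0.002
```

View pics/p4.png

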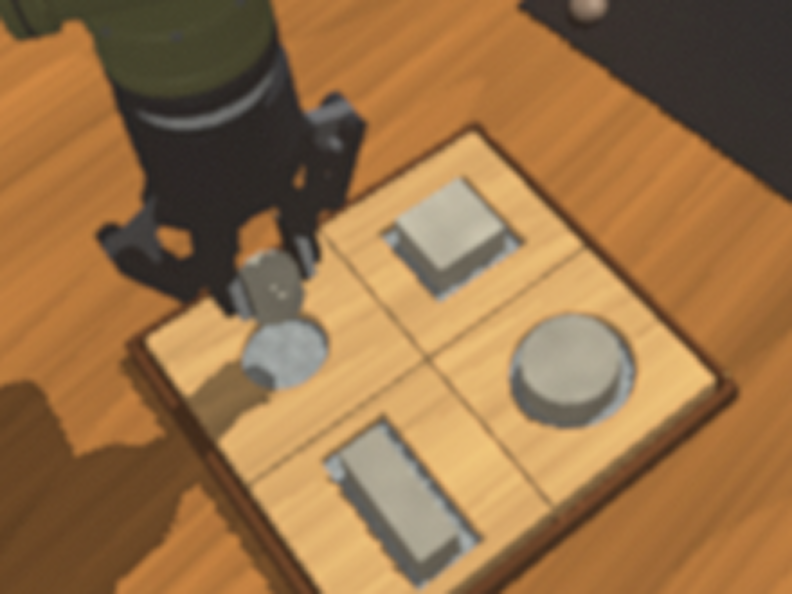

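The tile, strip and large core are all seated, and the small core hangs over its pocket at (285,350).

```bash

python3 -m crank '2 -3 40 0 0.15;2 -3 52 0 0.15;2 -3 56 0 0.15;2 -3 57 0 0.15;2 -3 57 0 0.15' 40
python3 go.py .4859 -.2467 .097 2.97
```

```text
time: 23.2
ee_pos: [0.4868, -0.2481, 0.0988]
ee_rot: [0.088, 0.996, -0.0, 0.001]
force: [-0.1, -0.3, -0.2]
gripper_width: 0.0298
grip_force: 39.8
t 23.2 phi 2.966 tilt 0.11 F [-0.1 -0.3 -0.2] w 0.0298 grip 39.8 pos [ 0.4868 -0.2481  0.0988]
shift [1.1 1.3 1.8] turn -0.004
```

```bash

python3 -m crank '0 0 2 0 0.15;0 0 2.5 0 0.15;0 0 2.5 0 0.15' 40
python3 -m crank '0 0 0 0 0.5;0 0 0 0 0.6;0 0 0 0 0.6;0 0 -40 0 0.6;0 0 -100 0 0.6;0 0 -150 0 0.6;-100 -60 -150 0 0.6;-100 -60 -150 0 0.6' 40
python3 -m crank '80 -150 0 0 0.6;80 -150 0 0 0.6;80 -150 0 0 0.6;80 -150 0 0 0.6;80 -150 0 0 0.6' 40
python3 - <<'E'
from h import *
p=viewer.read_camera("scene");cv2.imwrite('pics/end.png',cv2.resize(p['pixels'][100:400,150:550],None,fx=2,fy=2,interpolation=cv2.INTER_CUBIC))
E
python3 go.py .5 -.4 .3 2.97
```

```text
time: 23.58
ee_pos: [0.4867, -0.2483, 0.0968]
ee_rot: [0.088, 0.996, -0.0, 0.001]
force: [-2.2, 1.5, 6.1]
gripper_width: 0.0298
grip_force: 40.4
time: 24.58
ee_pos: [0.5754, -0.3255, 0.2476]
ee_rot: [0.088, 0.996, -0.001, 0.002]
force: [0.2, 0.3, 0.1]
gripper_width: 0.0514
grip_force: 0.0
time: 25.2
ee_pos: [0.4691, -0.4579, 0.2448]
ee_rot: [0.088, 0.996, 0.0, -0.0]
force: [0.1, -0.1, 0.3]
gripper_width: 0.051
grip_force: 0.0
t 25.25 phi 2.967 tilt 0.04 F [ 0.3 -0.2  0.2] w 0.0513 grip 0.0 pos [ 0.4695 -0.4574  0.2448]
shift [-20.1  61.8 -55.2] turn -0.003
```

View pics/end.png

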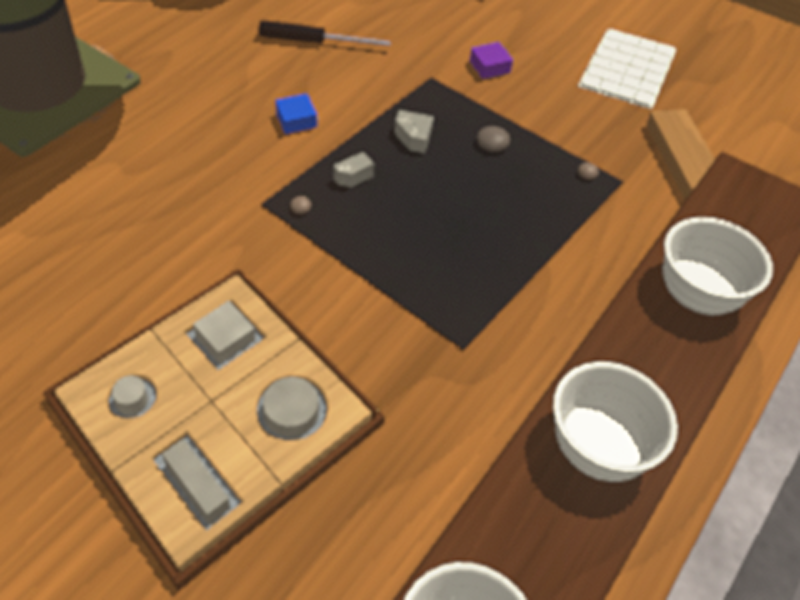

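All four stones lie flat in their pockets: tile (225,333), small core (130,395), large core (290,407) and strip (197,480). The broken tile and snapped strip haven't moved.

```bash
python3 -c "
from bench import arm
print(arm.job_done())"
```

```text
the job is handed in; nothing more can be done
None
```

The job is handed in: the tile, strip, large core and small core each lie flat in their own pockets, and the broken tile and snapped strip were left where they lay (about 25 s of the 96 s used).

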